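# Spot plate from the draining rack to the level rack

## Task

Pick up the cranked spatula, slide its blade between the rails of the sloping draining rack under the dark spot plate, and lift the plate off; carry it on the blade to the level rack and gently set it down there, centred and square, its long sides running across the two rails. Then draw the spatula out and lay it back on the cork mat, blade flat down. Do not touch the plate with the gripper, do not let it fall, and leave everything else on the bench where it is.

Things in the scene. Friction and masses are not known exactly. Their poses are not given: they have to be found in the camera images.
- spatula: Cranked steel spatula, black handle, 105 g. Origin: on the blade's underside; x to the blade's tip, z up. Flat blade 40 mm wide (y), 2.5 mm thick, from x = -45 to +50 mm. At its rear a 14 mm wide neck rises backwards to x = -75, z = 50 mm; the handle runs on from there, parallel to the blade. It starts on the mat, standing on its blade, handle in the air towards the robot; it balances so.
- spatula_grip (a point): Middle of the spatula's handle, at x = -112, z = 55 mm in the spatula's frame, axes as the spatula's. The handle is 80 mm long (x), 18 mm wide (y, the way to pinch it) and 20 mm high (z).
- spot_plate: Dark porcelain spot plate with twelve shallow round wells, 70 (x) x 92 (y) x 8 mm, 60 to 100 g. Origin: centre of its underside; z out of its welled top. It starts lying on the draining rack's sloping rails, its lower 92 mm edge against two small stops: its x axis points away from the robot and 30 degrees up.
- drain_rack: Sloping steel rack, fixed. Origin on the bench below drain_seat; x away from the robot, z vertical. Two rails (y 27 to 43 mm either side of the middle) rise towards +x at 30 degrees, from 46 mm below the seat's middle to 64 mm above it along the slope; each has a stop 37 to 43 mm down the slope, 6 mm proud. The 54 mm gap between is open at the lower end and down to an 8 mm high foot bar at x = 60 mm.
- drain_seat (a point): Middle of the draining rack's seat, on the plane of the rails' upper faces, 140 mm above the bench; axes level, as drain_rack.
- cool_rack: Level steel rack, fixed. Origin: on the bench under its middle; x along the rails, away from the robot. Two level rails 120 mm long (x), y 27 to 43 mm either side of the middle, tops 40 mm above the bench. The 54 mm gap is open at the ends and down to a 6 mm high foot bar at x = 54 mm, so a blade can sink between the rails and be drawn out towards -x.
- cool_seat (a point): Middle of the level rack at the height of the rails' tops (40 mm), where the middle of the plate's underside belongs; axes as cool_rack.
- mat: Cork mat, 240 (x) x 100 (y) x 3 mm, fixed to the bench. Origin: centre of its underside. The spatula starts on it and goes back on it, the middle of its blade over the mat.
- jar1: Bystander: closed glass jar with a white lid, 68 mm across, 100 mm high; origin at the centre of its underside.
- jar2: Bystander: a second jar like jar1; origin at the centre of its underside.
- jar3: Bystander: a third jar like jar1; origin at the centre of its underside.
- beaker: Bystander: open glass beaker, 72 mm across, 90 mm high; origin at the centre of its underside.
- marker: Bystander: flat-sided yellow marker pen lying along its x axis, 120 x 14 x 12 mm; origin at the centre of its underside.
- calculator: Bystander: black pocket calculator, 150 x 75 x 14 mm; origin at the centre of its underside.
- foam_block: Bystander: white foam block, 150 x 120 x 110 mm; origin at the centre of its underside.
- cork_tube: Bystander: upright cork cylinder, 44 mm across, 130 mm high; origin at the centre of its underside.
Not all that is in view belongs to the job. Of the things that look like the spot_plate, the larger one is meant.

How it is judged (in metres and radians):
On the way, in this order (a step that is already met when the one before it is completed fails the run):
1. the plate is carried on the spatula, clear of the draining rack (contact force between spatula and spot_plate above 0.3 N and contact force between drain_rack and spot_plate below 0.02 N and z of spot_plate in the frame of drain_seat above 0.02 m), for 0.3 s.
2. the plate lies at rest on the level rack, centred and square, free of the spatula (x of spot_plate in the frame of cool_seat between -0.03 and 0.03 m and y of spot_plate in the frame of cool_seat between -0.015 and 0.015 m and z of spot_plate in the frame of cool_seat between -0.004 and 0.004 m and angle between spot_plate's own z axis and vertical below 0.06 rad and angle between the x axis of spot_plate and the x axis of cool_seat, either way round below 0.2 rad and contact force between spatula and spot_plate below 0.05 N and linear speed of spot_plate below 0.02 m/s), for 0.2 s.
At the end, for the whole second after the job is handed in: The plate rests flat on the level rack (middle within 30 mm along, 15 mm across, 4 mm in height of the seat; 0.06 rad of level, 0.2 rad of square), still and free of the spatula; the spatula lies still on the mat, blade flat within 0.08 rad, its origin over the mat (all of step 2 and x of spatula in the frame of mat between -0.12 and 0.12 m and y of spatula in the frame of mat between -0.05 and 0.05 m and z of spatula in the frame of mat below 0.008 m and angle between spatula's own z axis and vertical below 0.08 rad and linear speed of spatula below 0.02 m/s); the robot touches nothing.
It fails at once if the gripper or arm touches the plate (contact force between any of the fingers, the arm and spot_plate above 0.5 N).
It fails at once if the plate falls: it drops below the racks' seats (height (world z) of spot_plate below 0.03 m).
It fails at once if the plate is dropped or banged on the level rack (over 15 N) (contact force between cool_rack and spot_plate above 15 N).
It fails at once if a bystander is moved more than 30 mm or tipped (distance of any of jar1, jar2, jar3, beaker, marker, calculator, foam_block, cork_tube from where it was at the start of the episode above 0.03 m or angle between any of jar1, jar2, jar3, beaker, marker, calculator, foam_block, cork_tube's own z axis and vertical above 0.3 rad).
It also fails if it takes over 67 s, if anything falls off the work surface, if the arm or the gripper's body presses on something with over 40 N, if the wrist force passes 120 N, or if a joint passes its speed limit or range.

## Robot

A 6-joint arm with a two-finger parallel gripper is mounted at the origin on the work surface. World frame = base frame: x ahead of the robot, y to its left, z up, the work surface at z = 0. Lengths are in mm, angles in rad, forces in N, time in s.
With the tool pointing down it reaches from about 350 to 975 mm from the base axis. Payload 7.1 kg.
Tool frame: the origin (TCP) lies on the front face of the gripper's body, between the roots of the fingers; the fingertips stand 80 mm ahead of it and the grasp point (between the pads) lies 61 mm ahead of it (env.tips_ahead is the distance from the TCP to the fingertips, in mm); z points along the fingers, y is the direction in which the jaws open and shut (so a half turn about z gives the same grasp; the last joint's range is limited). The gripper opens to 88 mm and grips with 3 to 60 N. Pads are 20 mm wide; open, the fingers measure 115 mm over their backs; the gripper's body (75 mm by 178 mm) begins 61 mm behind the grasp point.
Start: joints at [1.249, 0.423, 1.63, -0, 1.089, -0.019], TCP at [186.34, 596.559, 302.675] pointing down, gripper open.
Joint ranges: [-3, 3], [-0.9, 2.11], [0.09, 2.58], [-1.31, 4.45], [0.11, 2.69], [-2.54, 2.54]. Speed limits (rad/s): [2.39, 2.39, 3.01, 3.14, 3.14, 3.14].

## Interface

Orientations are given as a unit quaternion [x, y, z, w].
In Python, from station import env, set_gripper, viewer, workorder gives the robot as it stands. Calls block until the motion is done:
- env.reach(position, orientation): joint-space move of the TCP to a pose.
- env.move_l(position, rot=None, rate=150, f_stop=None): straight line of the TCP; rot=None keeps the orientation; rate is the mean speed in mm/s. With f_stop (N) it stops when the force on the tool has changed by that much, and returns True; else False.
- env.move_joints(angles): joint-space move.
- set_gripper(opening): finger opening in mm; the grip force is fixed at half the most; returns when the fingers have stopped.
- env.hold(seconds).
- env.ik(position, orientation): joint angles nearest the present ones, or None.
- env.read_state(): the state.
- viewer.camera(name): name is "side" or "top"; returns the picture (400x640x3 uint8, blue, green, red); there is no depth.
- viewer.camera_params(name): a dict with "fx", "fy", "cx", "cy" (pixels), "pose" (4x4, takes a point from camera to world coordinates). Camera axes: x right, y up, looking along -z (the intrinsics and any distortion apply to the point x, -y, -z); pixel columns grow to the right and rows downward; lengths in mm; the calibration is good to about 2 mm. A picture is of the moment at which its call begins. camera_params takes no time and is no camera call.
A pose or a line that the arm cannot do raises env.IKError and nothing moves.
- workorder.sign_off(): hands the job in, once; it reports no verdict.
The state is a dict: "time_s": time; "qpos": joint angles; "dq": joint speeds; "tau": joint torques, N m; "tool_pos": TCP position; "orientation": TCP orientation; "force": force on the tool from outside, world axes, zero at the start; "wrist_torque": the same for the moment, N m; "width": finger opening in mm.
Only numpy, scipy, OpenCV 4.12 (cv2) and the standard library are available. Lean on these libraries where they do the work, as an engineer would, in place of code of your own. Each camera call takes 0.05 s, during which the arm holds its last target.

## Working session

There is one attempt and no reset: what is moved stays moved. The work goes in short steps, each a Python script; the robot and the scene stay as the last script left them, time stands still between calls to the robot, and variables do not carry over. Pictures are saved under pics/ and viewed, and the job is handed in when it is done.

```bash
mkdir -p pics; ls; python3 - <<'E'
from station import env, set_gripper, viewer, workorder
import cv2, numpy as np
for n in ["side","top"]:
    im=viewer.camera(n); cv2.imwrite(f"pics/{n}0.png",im)
    p=viewer.camera_params(n); print(n,{k:(np.round(v,3).tolist() if k=="pose" else v) for k,v in p.items()})
s=env.read_state(); print(s["time_s"],s["tool_pos"],s["orientation"],s["width"])
E
```

```text
pics
side {'fx': 490.0975800856265, 'fy': 490.0975800856265, 'cx': 310.05299320372876, 'cy': 197.69405780286667, 'pose': [[0.676, 0.513, -0.529, -274.469], [-0.737, 0.449, -0.506, -823.521], [-0.021, 0.732, 0.681, 1182.74], [0.0, 0.0, 0.0, 1.0]]}
top {'fx': 443.26608927270775, 'fy': 443.26608927270775, 'cx': 318.87535749697463, 'cy': 198.62939688154725, 'pose': [[0.002, 0.989, -0.15, 394.936], [-1.0, 0.005, 0.02, -1.282], [0.02, 0.15, 0.988, 1326.955], [0.0, 0.0, 0.0, 1.0]]}
0.1 [186.21092592 596.21187758 301.99097449] [ 1.50825907e-01  9.88560101e-01 -6.75635855e-04 -1.27989639e-04] 87.98887751257485
```

View pics/side0.png

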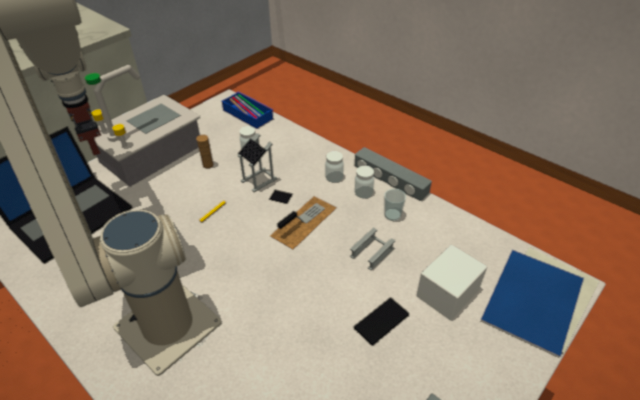

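View pics/top0.png

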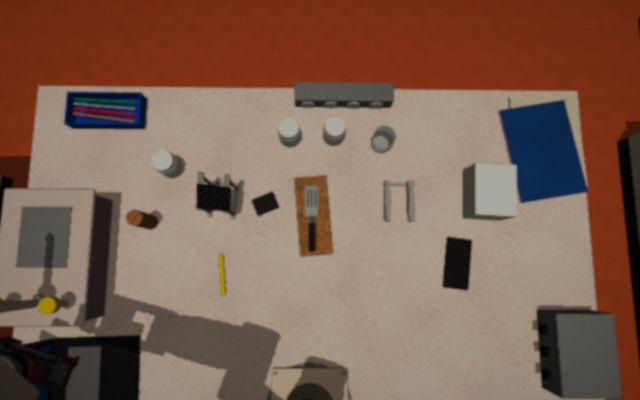

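```bash
cat > h.py <<'E'
import numpy as np, cv2
from station import env, set_gripper, viewer, workorder
from scipy.spatial.transform import Rotation as R
def ray(n,u,v):
    p=viewer.camera_params(n); T=np.array(p["pose"])
    d=np.array([(u-p["cx"])/p["fx"],-(v-p["cy"])/p["fy"],-1.0])
    return T[:3,3],T[:3,:3]@d
def at_z(n,u,v,z):
    o,d=ray(n,u,v); return o+d*(z-o[2])/d[2]
def proj(n,P):
    p=viewer.camera_params(n); T=np.array(p["pose"])
    c=(np.atleast_2d(P)-T[:3,3])@T[:3,:3]
    return np.c_[p["cx"]+p["fx"]*c[:,0]/-c[:,2], p["cy"]-p["fy"]*c[:,1]/-c[:,2]]
def crop(im,u0,v0,u1,v1,k,fn):
    c=cv2.resize(im[v0:v1,u0:u1],None,fx=k,fy=k,interpolation=cv2.INTER_CUBIC); cv2.imwrite(fn,c)
E
python3 - <<'E'
from h import *
t=cv2.imread("pics/top0.png"); s=cv2.imread("pics/side0.png")
crop(t,180,150,340,270,5,"pics/t_a.png")
crop(t,340,150,440,240,6,"pics/t_b.png")
crop(s,220,120,340,210,6,"pics/s_a.png")
crop(s,260,180,400,280,5,"pics/s_b.png")
E
```

```text
(no output)
```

View pics/t_a.png

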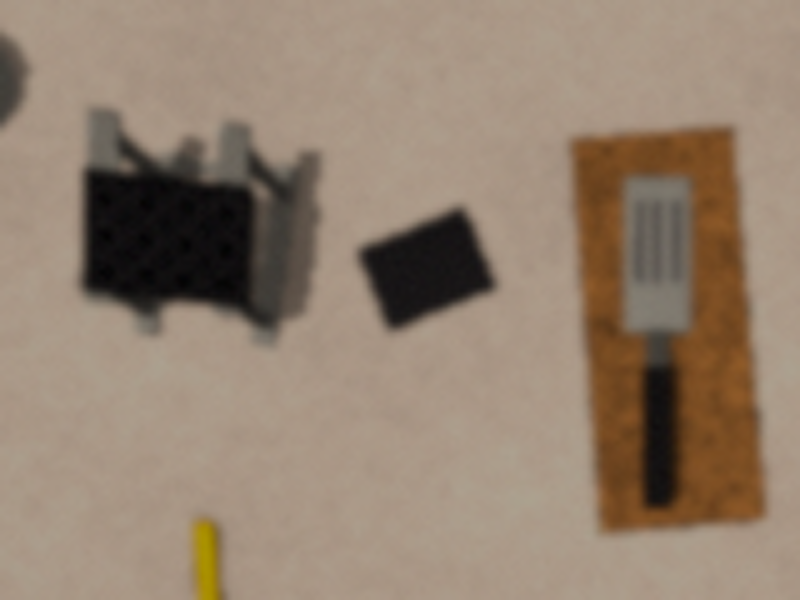

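View pics/t_b.png

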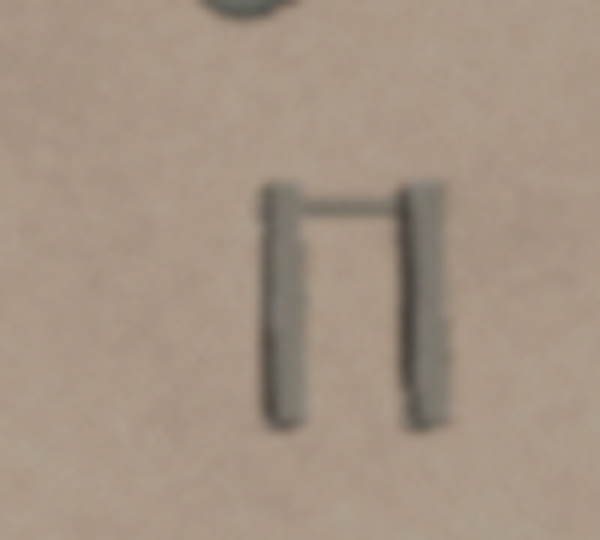

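View pics/s_a.png

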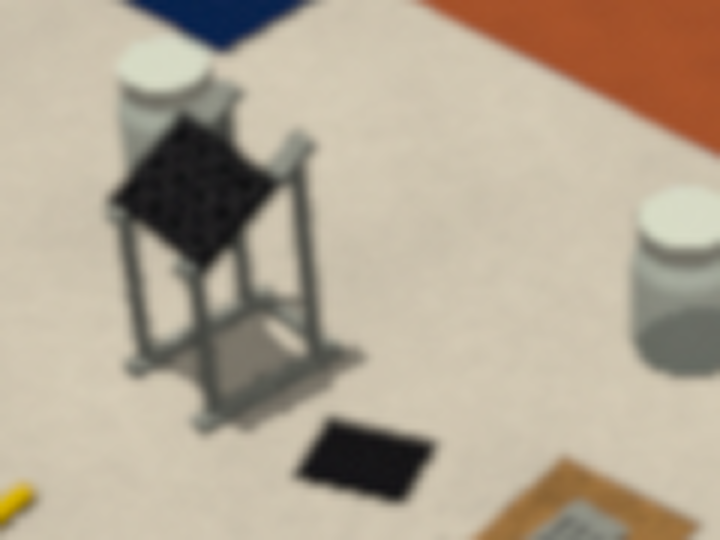

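View pics/s_b.png

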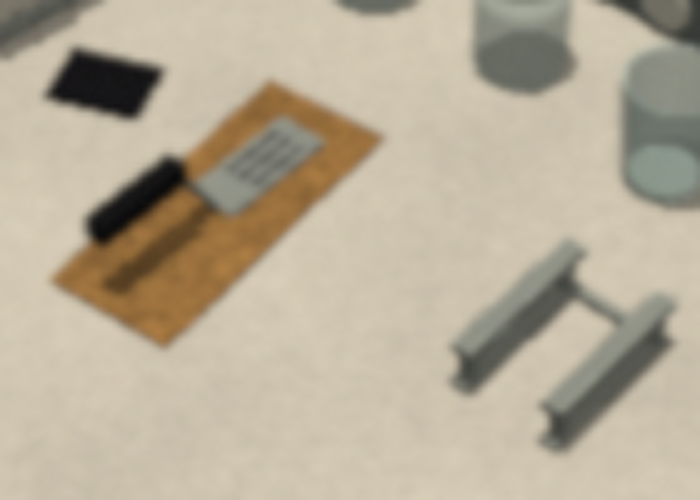

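```bash
cat > fit.py <<'E'
from h import *
from scipy.optimize import least_squares
def px(pts,u0,v0,k): return np.array([[u0+(x+.5)/k-.5, v0+(y+.5)/k-.5] for x,y in pts])
c30,s30=np.cos(np.pi/6),np.sin(np.pi/6)
def rz(a): return np.array([[np.cos(a),-np.sin(a),0],[np.sin(a),np.cos(a),0],[0,0,1]])
def slope(s,y,n): return [s*c30-n*s30, y, 140+s*s30+n*c30]
def fit(name,obs,x0):
    def res(q,o):
        return np.concatenate([(proj(n,np.array(P)@rz(q[2]).T+[q[0],q[1],0])-U).ravel() for n,P,U in o])
    for lab,o in [("top",[x for x in obs if x[0]=="top"]),("side",[x for x in obs if x[0]=="side"]),("both",obs)]:
        if not o: continue
        f=least_squares(res,x0,args=(o,),loss="soft_l1",x_scale=[10,10,.1])
        r=f.fun.reshape(-1,2); print(name,lab,np.round(f.x,3),"rms",round(float(np.sqrt((r**2).mean())),2)); 
    print(np.round(r,1).tolist())
    return f.x
ta=(180,150,5);tb=(340,150,6);sa=(220,120,6);sb=(260,180,5)
g=at_z("top",218,195,140); print(g)
plate=[slope(35,46,8),slope(35,-46,8),slope(-35,-46,8),slope(-35,46,8)]
fit("plate",[("top",plate,px([(85,170),(252,185),(248,305),(83,290)],*ta)),
 ("side",plate[:3],px([(182,113),(277,185),(203,262)],*sa))],[g[0],g[1],0])
rails=[slope(64,43,0),slope(64,27,0),slope(64,-27,0),slope(64,-43,0)]
fit("drain",[("top",rails,px([(88,108),(120,110),(222,122),(250,124)],*ta)),
 ("side",[rails[1],rails[0],rails[2],rails[3]],px([(243,92),(220,82),(295,130),(315,145)],*sa))],[g[0],g[1],0])
g=at_z("top",312,200,3)
bl=[[50,20,5.5],[50,-20,5.5],[-45,-20,5.5],[-45,20,5.5]]
fit("spatula",[("top",bl+[[-72,9,68],[-72,-9,68],[-152,-9,68],[-152,9,68]],px([(625,177),(691,179),(692,331),(623,331),(645,365),(675,365),(673,506),(645,505)],*ta)),
 ("side",bl,px([(283,115),(323,140),(235,215),(192,185)],*sb))],[g[0],g[1],0])
m=[[120,50,3],[120,-50,3],[-120,-50,3],[-120,50,3]]
fit("mat",[("top",m,px([(572,140),(733,128),(765,517),(602,532)],*ta)),("side",m,px([(270,80),(383,137),(165,347),(52,280)],*sb))],[g[0],g[1],0])
g=at_z("top",399,200,40)
c=[[60,43,40],[60,27,40],[60,-27,40],[60,-43,40],[-60,43,40],[-60,27,40],[-60,-27,40],[-60,-43,40]]
fit("cool",[("top",c,px([(264,183),(298,183),(405,183),(440,183),(266,425),(302,425),(412,425),(447,425)],*tb)),
 ("side",c,px([(568,240),(583,252),(660,295),(675,305),(452,345),(468,355),(545,403),(562,413)],*sb))],[g[0],g[1],0])
E
python3 fit.py
```

```text
[584.15204985 247.34835259 140.        ]
plate top [ 5.80918e+02  2.58692e+02 -9.40000e-02] rms 0.42
plate side [ 5.73036e+02  2.56234e+02 -9.30000e-02] rms 0.94
plate both [ 5.79796e+02  2.59193e+02 -9.90000e-02] rms 0.92
[[-1.0, 0.0], [0.2, 0.6], [0.3, 0.8], [-0.5, 0.3], [0.9, -1.5], [1.2, -2.0], [0.4, 0.7]]
drain top [ 5.83339e+02  2.59888e+02 -1.00000e-01] rms 0.17
drain side [ 5.73876e+02  2.57451e+02 -8.80000e-02] rms 0.33
drain both [ 5.81110e+02  2.60221e+02 -1.00000e-01] rms 0.92
[[0.1, 0.7], [-0.3, 1.0], [-0.4, 0.7], [0.0, 0.9], [0.5, -1.1], [1.6, -1.4], [1.3, -0.8], [0.8, -1.3]]
spatula top [ 5.88848e+02 -4.81200e+00  6.00000e-03] rms 0.33
spatula side [ 5.86526e+02 -2.92200e+00  1.80000e-02] rms 0.33
spatula both [ 5.88291e+02 -4.12500e+00  1.10000e-02] rms 0.44
[[-0.3, -0.2], [-0.3, -0.6], [-0.2, 0.1], [0.3, 0.2], [-0.5, 0.4], [-0.2, 0.3], [0.4, 0.4], [-0.3, 0.6], [0.6, -0.4], [1.3, -0.2], [0.4, -0.2], [0.3, 0.3]]
mat top [ 5.46843e+02 -1.08070e+01  8.30000e-02] rms 0.49
mat side [ 5.43674e+02 -9.77600e+00  8.80000e-02] rms 0.38
mat both [ 5.45473e+02 -1.03070e+01  8.50000e-02] rms 0.56
[[-0.6, -0.0], [-0.0, -0.2], [0.5, 1.1], [-0.5, 0.9], [0.5, -0.4], [0.9, -0.2], [0.7, 0.0], [-0.4, -0.4]]
cool top [ 5.87435e+02 -2.62148e+02 -2.00000e-03] rms 0.2
cool side [ 5.83936e+02 -2.64856e+02  6.00000e-03] rms 0.54
cool both [ 5.86527e+02 -2.62960e+02  3.00000e-03] rms 0.6
[[0.3, 0.3], [0.0, 0.3], [0.3, 0.4], [-0.1, 0.4], [0.9, 0.3], [0.4, 0.3], [0.4, 0.3], [0.0, 0.3], [-0.0, -1.1], [1.0, -1.1], [-0.5, -1.4], [0.7, -0.9], [-0.5, -0.8], [0.4, -0.2], [-0.9, -0.8], [-0.0, -0.0]]
```

```bash
cat >> h.py <<'E'
F=np.diag([-1.,1,-1])
def tcp(o,yaw,pitch,grip=(-112,0,55)):
    """TCP pose for spatula origin o, yaw, pitch (tip up)"""
    Rs=R.from_euler("z",yaw)*R.from_euler("y",-pitch)
    p=np.asarray(o,float)+Rs.apply(np.array(grip)+[0,0,61.])
    return p,R.from_matrix(Rs.as_matrix()@F).as_quat()
E
python3 - <<'E'
from h import *
d=np.pi/6
def sl(s,n,o=(581,259.5),yaw=-.1):
    v=R.from_euler("z",yaw).apply([s*c-n*.5,0,140+s*.5+n*c]) ; return v+[*o,0]
c=np.cos(d)
for nm,(p,q) in {"g":tcp([588.5,-4.3,3],.009,0),"gup":tcp([588.5,-4.3,203],.009,0),"entry":tcp(sl(-110,-8),-.1,d),"in":tcp(sl(8,-8),-.1,d),"lift":tcp(sl(8,0)+[0,0,60],-.1,d),
 "lev":tcp(sl(8,0)+[-20,0,80],-.1,0.1),"place":tcp([597,-263,40],0,0),"out":tcp([460,-263,27],0,0)}.items():
    j=env.ik(p,q); print(nm,np.round(p),None if j is None else np.round(j,2))
E
```

```text
g [477.  -5. 119.] [-0.04  0.52  2.05 -0.    0.57 -1.62]
gup [477.  -5. 319.] [-0.04  0.18  1.93 -0.    1.03 -1.62]
entry [336. 284. 123.] None
in [438. 274. 182.] [ 0.7   0.42  2.14 -1.09  0.41  0.2 ]
lift [434. 274. 248.] [ 0.7   0.28  2.11 -0.82  0.52 -0.09]
lev [445. 271. 328.] [ 0.55  0.21  1.87 -0.07  0.98 -0.88]
place [ 485. -263.  156.] [-0.52  0.53  1.88 -0.    0.73 -2.09]
out [ 348. -263.  143.] [-0.67  0.44  2.13 -0.    0.57 -2.25]
```

```bash
cat >> h.py <<'E'
def tcp2(o,yaw,pitch,t,gx=-112):
    """tool leaning forward by t in the spatula frame"""
    Rs=R.from_euler("z",yaw)*R.from_euler("y",-pitch)
    Rt=Rs*R.from_euler("y",t)
    p=np.asarray(o,float)+Rs.apply([gx,0,55.])+Rt.apply([0,0,61.])
    return p,R.from_matrix(Rt.as_matrix()@F).as_quat()
def sl(s,n,o=(581,259.5),yaw=-.1):
    c=np.cos(np.pi/6)
    return R.from_euler("z",yaw).apply([s*c-n*.5,0,140+s*.5+n*c])+[*o,0]
E
python3 - <<'E'
from h import *
d=np.pi/6
for t in np.radians([0,10,15,20,25,30]):
  print("tilt",np.degrees(t))
  for nm,a in {"g":([588.5,-4.3,3],.009,0),"gup":([588.5,-4.3,203],.009,0),"entry":(sl(-110,-8),-.1,d),"in":(sl(8,-8),-.1,d),"lift":(sl(8,0)+[0,0,60],-.1,d),
 "lev":(sl(8,0)+[-20,0,80],-.1,0.1),"place":([597,-263,40],0,0),"out":([460,-263,27],0,0)}.items():
    p,q=tcp2(*a,t); j=env.ik(p,q); print(nm,np.round(p),None if j is None else np.round(j,2))
E
```

```text
tilt 0.0
g [477.  -5. 119.] [-0.04  0.52  2.05 -0.    0.57 -1.62]
gup [477.  -5. 319.] [-0.04  0.18  1.93 -0.    1.03 -1.62]
entry [336. 284. 123.] None
in [438. 274. 182.] [ 0.7   0.42  2.14 -1.09  0.41  0.2 ]
lift [434. 274. 248.] [ 0.7   0.28  2.11 -0.82  0.52 -0.09]
lev [445. 271. 328.] [ 0.55  0.21  1.87 -0.07  0.98 -0.88]
place [ 485. -263.  156.] [-0.52  0.53  1.88 -0.    0.73 -2.09]
out [ 348. -263.  143.] [-0.67  0.44  2.13 -0.    0.57 -2.25]
tilt 10.0
g [487.  -5. 118.] [-0.03  0.58  1.94 -0.01  0.79 -1.6 ]
gup [487.  -5. 318.] [-0.03  0.26  1.84 -0.01  1.22 -1.61]
entry [346. 283. 127.] [ 0.8   0.47  2.22 -0.9   0.35  0.17]
in [447. 273. 186.] [ 0.62  0.41  2.06 -0.53  0.46 -0.39]
lift [443. 273. 253.] [ 0.63  0.28  2.03 -0.41  0.6  -0.52]
lev [456. 270. 328.] [ 0.49  0.27  1.79  0.05  1.14 -1.  ]
place [ 496. -263.  155.] [-0.48  0.59  1.78 -0.1   0.93 -1.98]
out [ 359. -263.  142.] [-0.61  0.49  2.05 -0.14  0.76 -2.07]
tilt 14.999999999999998
g [492.  -5. 117.] [-0.03  0.61  1.89 -0.01  0.9  -1.6 ]
gup [492.  -5. 317.] [-0.03  0.31  1.79 -0.01  1.31 -1.61]
entry [351. 28
[... 1133 characters left out ...]
0.84 -0.89]
lev [472. 268. 325.] [ 0.43  0.38  1.67  0.17  1.39 -1.1 ]
place [ 511. -263.  150.] [-0.43  0.69  1.63 -0.19  1.23 -1.9 ]
out [ 374. -263.  137.] [-0.53  0.59  1.91 -0.25  1.04 -1.93]
tilt 29.999999999999996
g [507.  -5. 111.] [-0.03  0.73  1.73 -0.02  1.21 -1.59]
gup [507.  -5. 311.] [-0.03  0.44  1.65 -0.02  1.57 -1.6 ]
entry [366. 281. 131.] [ 0.63  0.49  2.08 -0.    0.57 -0.84]
in [468. 271. 190.] [ 0.5   0.46  1.89 -0.    0.79 -0.97]
lift [464. 271. 257.] [ 0.51  0.36  1.86 -0.    0.92 -0.96]
lev [476. 268. 323.] [ 0.41  0.42  1.63  0.2   1.47 -1.12]
place [ 516. -263.  148.] [-0.41  0.73  1.58 -0.21  1.32 -1.88]
out [ 378. -263.  135.] [-0.51  0.63  1.87 -0.27  1.12 -1.9 ]
```

```bash
python3 - <<'E'
from h import *
T=np.radians(25)
O=np.array([588.5,-4.3,3.])
p,q=tcp2(O+[0,0,200],.009,0,T); env.reach(p,q)
p,q=tcp2(O+[0,0,60],.009,0,T); env.move_l(p,q,rate=200)
cv2.imwrite("pics/t1.png",viewer.camera("top"));cv2.imwrite("pics/s1.png",viewer.camera("side"))
t=cv2.imread("pics/t1.png"); s=cv2.imread("pics/s1.png")
crop(t,260,160,360,270,5,"pics/t1c.png"); crop(s,220,120,340,260,4,"pics/s1c.png")
st=env.read_state(); print(st["time_s"],st["tool_pos"],p)
tip=st["tool_pos"]+R.from_quat(st["orientation"]).apply([[0,44,80],[0,-44,80],[0,0,61]])
print(proj("top",tip),proj("side",tip))
E
```

```text
3.425 [503.08002658  -5.00248534 174.50301926] [502.28320586  -5.0759721  173.28477501]
[[295.3959998  238.81042626]
 [327.31709908 238.60912546]
 [311.37608655 235.38181917]] [[275.86587811 204.55382285]
 [295.92380255 217.35378978]
 [287.22089578 205.58661762]]
```

View pics/t1c.png

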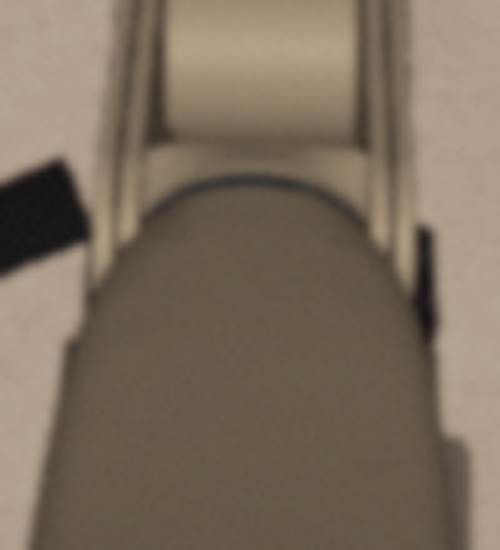

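View pics/s1c.png

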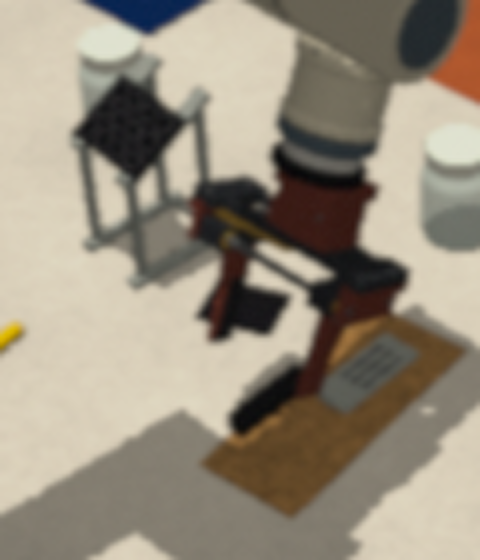

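```bash
python3 - <<'E'
from h import *
T=np.radians(25)
O=np.array([588.,-4.,3.])
p,q=tcp2(O,.01,0,T); print(env.move_l(p,q,rate=80,f_stop=15)); env.hold(.2)
st=env.read_state(); print(st["time_s"],st["tool_pos"],p,st["force"])
set_gripper(5)
st=env.read_state(); print(st["time_s"],st["tool_pos"],st["width"],st["force"])
cv2.imwrite("pics/s2.png",viewer.camera("side"))
crop(cv2.imread("pics/s2.png"),240,160,340,250,6,"pics/s2c.png")
E
```

```text
False
4.525 [502.07005913  -4.87877775 113.75979351] [501.78402494  -4.86218849 113.28477501] [-0.00638003  0.29226641  0.20008736]
5.6 [501.74470357  -4.86294147 113.23904612] 17.908249063588258 [-0.78427321 -0.98504204 -0.82336957]
```

View pics/s2c.png

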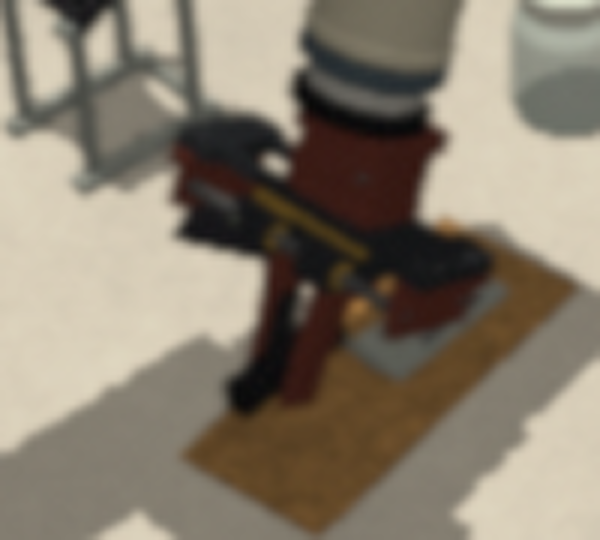

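```bash
python3 - <<'E'
from h import *
T=np.radians(25); d=np.pi/6
O=np.array([588.,-4.,3.])
for s in (-115,-120,-125,-130):
    p,q=tcp2(sl(s,-8),-.1,d,T); print(s,p,env.ik(p,q))
p,q=tcp2(O+[0,0,120],.01,0,T); env.move_l(p,q,rate=150)
p,q=tcp2(sl(-120,-8)+[0,-150,30],-.1,d,T); env.reach(p,q); env.hold(.2)
st=env.read_state(); print(st["time_s"],st["tool_pos"],p,st["width"],st["force"])
for n in("side","top"): cv2.imwrite(f"pics/{n}3.png",viewer.camera(n))
crop(cv2.imread("pics/side3.png"),220,110,340,230,5,"pics/s3c.png")
crop(cv2.imread("pics/top3.png"),180,150,310,270,5,"pics/t3c.png")
E
```

```text
-115 [356.7218155  282.0028781  127.97107056] [ 0.67352813  0.47650155  2.12664632 -0.13237302  0.47952017 -0.68158451]
-120 [352.41332108 282.43516947 125.47107056] [ 0.68044545  0.47939003  2.13349594 -0.13572951  0.4703396  -0.6711134 ]
-125 [348.10482666 282.86746085 122.97107056] [ 0.68745945  0.48240059  2.14026593 -0.13923724  0.46113208 -0.66039004]
-130 [343.79633224 283.29975222 120.47107056] [ 0.69457143  0.48553412  2.14695518 -0.14290593  0.45189847 -0.64940334]
7.6583 [354.0622977  132.31155846 155.60476515] [352.41332108 132.43516947 155.47107056] 18.141552775772034 [-0.62137275 -0.21473982  0.23185797]
```

View pics/s3c.png

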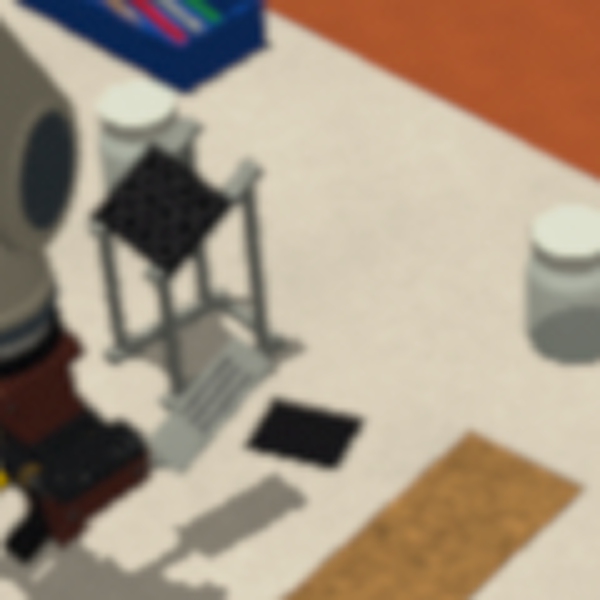

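View pics/t3c.png

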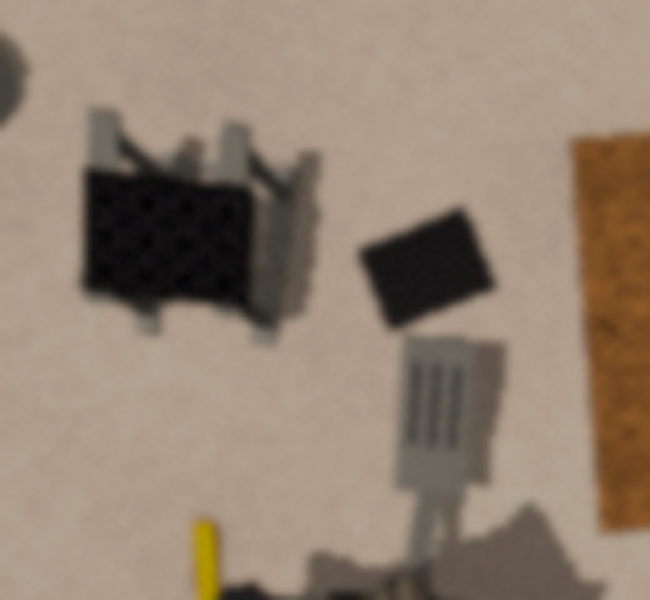

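```bash
cat > spat.py <<'E'
from h import *
from scipy.optimize import least_squares
def px(pts,u0,v0,k): return np.array([[u0+(x+.5)/k-.5, v0+(y+.5)/k-.5] for x,y in pts])
BL=np.array([[50,20,2.5],[50,-20,2.5],[-45,-20,2.5],[-45,20,2.5]])
def spose(st,T=np.radians(25),gx=-112):
    Rt=R.from_matrix(R.from_quat(st["orientation"]).as_matrix()@F); Rs=Rt*R.from_euler("y",-T)
    g=np.array(st["tool_pos"])-Rt.apply([0,0,61.])
    return g-Rs.apply([gx,0,55.]),Rs
E
python3 - <<'E'
from spat import *
st=env.read_state(); o,Rs=spose(st); print(o,Rs.as_euler("zyx"))
P=o+Rs.apply(BL)
U={"top":px([(406,335),(477,342),(466,492),(395,487)],180,150,5),"side":px([(235,343),(273,362),(190,470),(150,443)],220,110,5)}
for n in U: print(n,(U[n]-proj(n,P)).round(1).tolist())
def f(q,ns): 
    Q=o+q[:3]+(R.from_euler("z",q[3])*Rs*R.from_euler("y",q[4])).apply(BL)
    return np.concatenate([(proj(n,Q)-U[n]).ravel() for n in ns]+[[q[2]/10] if len(ns)==1 else []])
for ns in (["top"],["side"],["top","side"]):
    r=least_squares(f,np.zeros(5),args=(ns,),x_scale=[5,5,5,.05,.05]); print(ns,r.x.round(3),"rms",np.sqrt((r.fun**2).mean()).round(2))
E
```

```text
[482.62936464 119.10113634 103.18306446] [-0.11679324 -0.52111507 -0.05818512]
top [[1.1, -0.2], [0.6, -0.3], [0.5, -1.4], [0.6, -0.9]]
side [[-0.7, 2.1], [-0.6, 0.1], [1.5, -0.7], [0.8, 0.1]]
['top'] [ 2.108 -1.765 -0.537 -0.01  -0.049] rms 0.22
['side'] [ 1.121  0.764 -2.829  0.202  0.242] rms 0.57
['top', 'side'] [ 1.630e+00 -9.750e-01 -2.225e+00 -1.000e-03 -3.700e-02] rms 0.74
```

```bash
python3 - <<'E'
from spat import *
T=np.radians(25); d=np.pi/6
C=dict(o=(580,260.5),yaw=-.098)
p,q=tcp2(sl(-120,-12,**C),C["yaw"],d,T); print(env.move_l(p,q,rate=120,f_stop=15)); env.hold(.3)
st=env.read_state(); print(st["time_s"],st["tool_pos"],p,st["width"],st["force"])
o,Rs=spose(st); print(o,sl(-120,-12,**C),Rs.as_euler("ZYX"))
for n in("side","top"): cv2.imwrite(f"pics/{n}4.png",viewer.camera(n))
crop(cv2.imread("pics/side4.png"),200,110,320,230,5,"pics/s4c.png")
crop(cv2.imread("pics/top4.png"),180,150,280,250,6,"pics/t4c.png")
print(proj("top",o+Rs.apply(BL)),proj("side",o+Rs.apply(BL)))
E
```

```text
False
9.4917 [353.42347858 282.54376213 122.08630024] [353.35831163 282.78226413 122.00696895] 17.840872295943683 [ 0.4632619  -0.72566956 -1.15525158]
[482.60720141 269.7828684   69.68978635] [482.54680181 270.08110539  69.60769515] [-9.84908712e-02 -5.23620036e-01  3.45139497e-05]
[[206.60871851 217.94031835]
 [220.96502685 219.40523135]
 [220.41459073 249.69913811]
 [206.44967082 248.27892223]] [[238.39123348 165.0822432 ]
 [245.13190497 170.38818597]
 [227.43983171 191.40661024]
 [220.90093385 185.80776816]]
```

View pics/s4c.png

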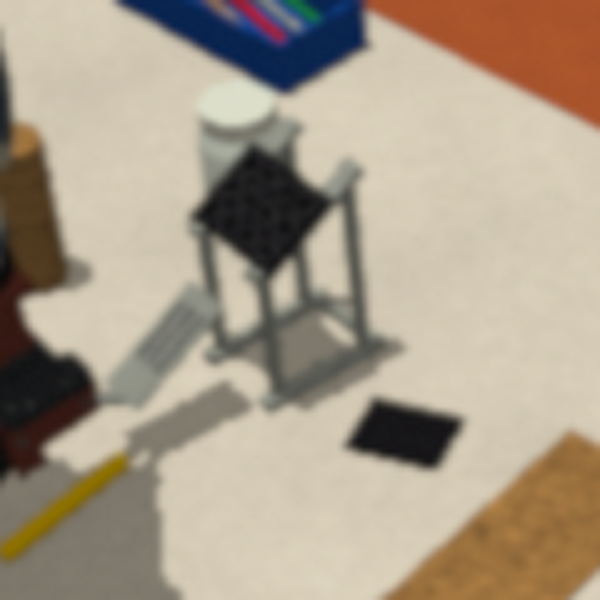

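View pics/t4c.png

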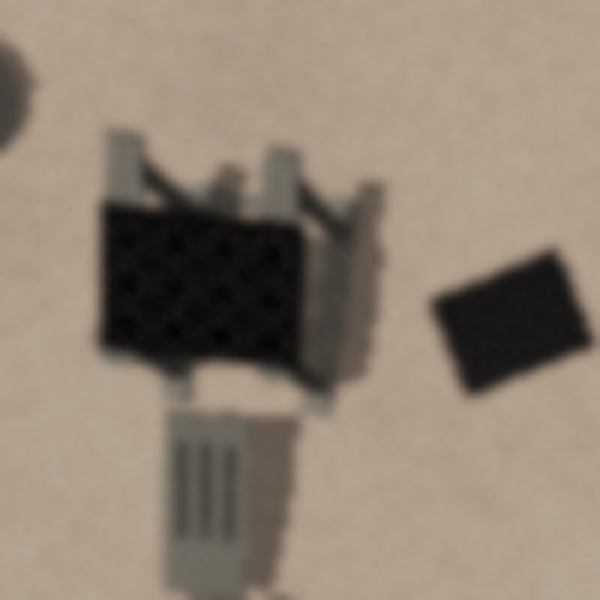

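```bash
python3 - <<'E'
from spat import *
T=np.radians(25); d=np.pi/6
C=dict(o=(580,261),yaw=-.098)
p,q=tcp2(sl(-1,-12,**C),C["yaw"],d,T); print(env.move_l(p,q,rate=70,f_stop=5)); env.hold(.2)
st=env.read_state(); print(st["time_s"],st["tool_pos"],p,st["width"],st["force"])
for n in("side","top"): cv2.imwrite(f"pics/{n}5.png",viewer.camera(n))
crop(cv2.imread("pics/side5.png"),210,120,310,210,7,"pics/s5c.png")
crop(cv2.imread("pics/top5.png"),180,150,280,250,6,"pics/t5c.png")
E
```

```text
False
11.6417 [455.73154693 273.21577457 181.41790595] [455.92085079 273.19883418 181.50696895] 18.062242829318574 [ 0.41132488  0.65701608 -1.14302702]
```

View pics/s5c.png

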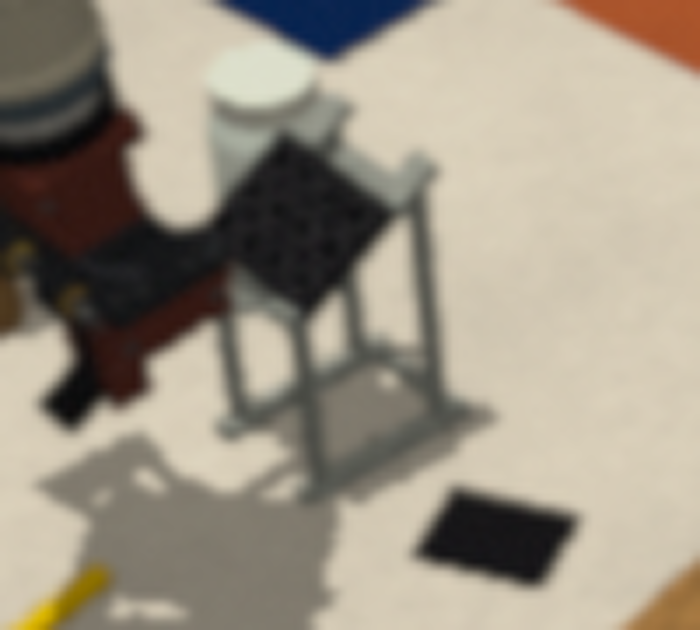

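View pics/t5c.png

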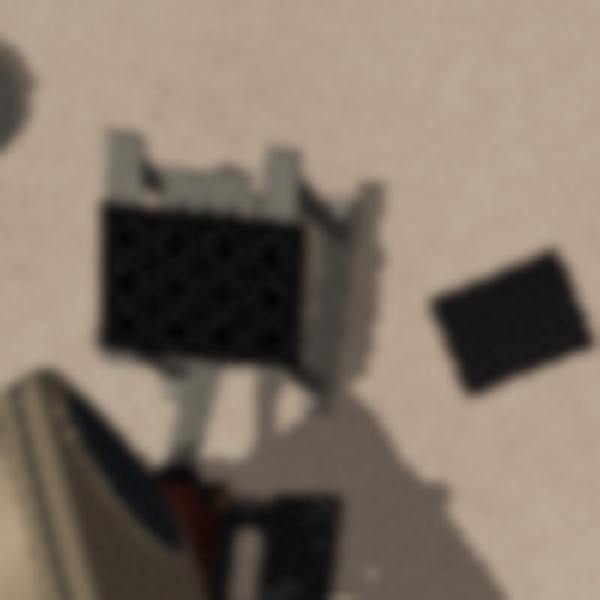

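```bash
python3 - <<'E'
from spat import *
T=np.radians(25); d=np.pi/6
C=dict(o=(580,261),yaw=-.098)
b=sl(-1,-12,**C)
for dz,r in((20,15),(70,35)):
    p,q=tcp2(b+[0,0,dz],C["yaw"],d,T); print(env.move_l(p,q,rate=r,f_stop=12))
    st=env.read_state(); print(dz,st["time_s"],st["tool_pos"],p,st["width"],st["force"],st["wrist_torque"])
for n in("side","top"): cv2.imwrite(f"pics/{n}6.png",viewer.camera(n))
crop(cv2.imread("pics/side6.png"),210,90,310,180,7,"pics/s6c.png")
crop(cv2.imread("pics/top6.png"),180,150,280,250,6,"pics/t6c.png")
E
```

```text
False
20 13.225 [455.88228681 273.1738167  201.41810996] [455.92085079 273.19883418 201.50696895] 17.968075469421315 [-1.13245815 -0.49859591 -1.0578125 ] [ 0.01012051  0.26044663 -0.04687722]
False
70 14.8 [455.81272692 273.13409722 251.26675105] [455.92085079 273.19883418 251.50696895] 17.99305115510305 [-1.03031967  0.47571059 -0.85561999] [0.05599641 0.24174841 0.0203137 ]
```

View pics/s6c.png

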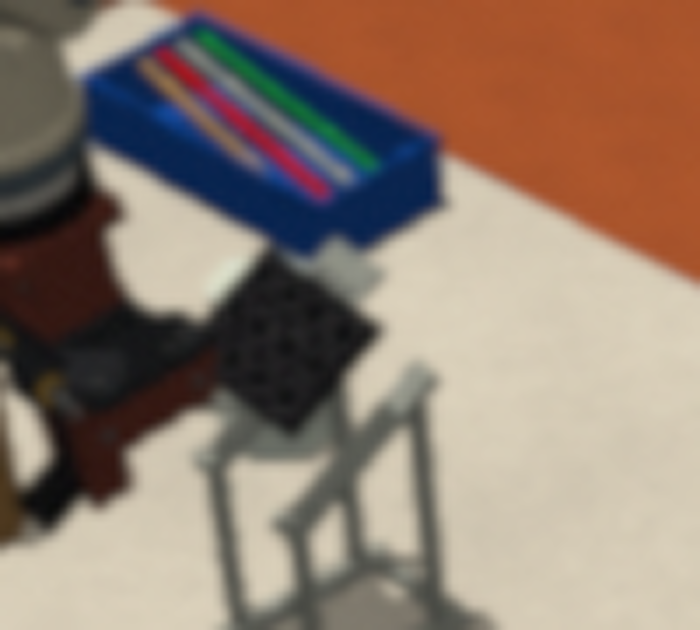

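View pics/t6c.png

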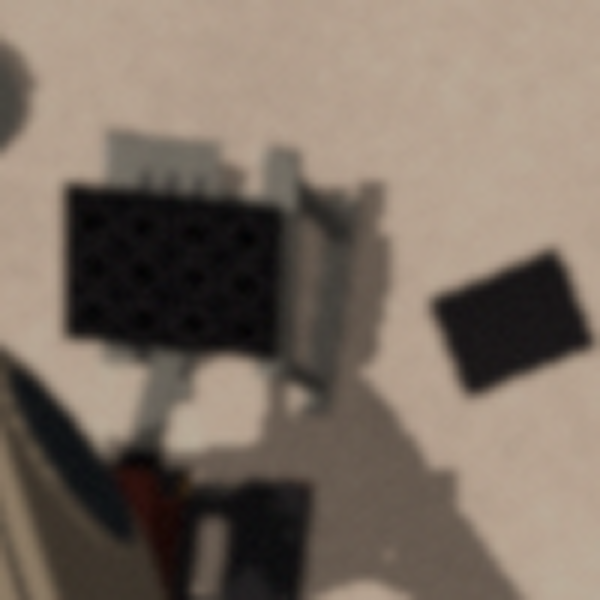

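```bash
python3 - <<'E'
from spat import *
T=np.radians(25); d=np.pi/6
C=dict(o=(580,261),yaw=-.098)
b=sl(-1,-12,**C)
p,q=tcp2(b+[-15,0,115],C["yaw"],.06,T); env.move_l(p,q,rate=35)
st=env.read_state(); print(st["time_s"],st["tool_pos"],p,st["width"],st["force"],st["wrist_torque"])
for n in("side","top"): cv2.imwrite(f"pics/{n}7.png",viewer.camera(n))
o,Rs=spose(st); print(o,Rs.as_euler("ZYX"))
crop(cv2.imread("pics/side7.png"),210,70,310,160,7,"pics/s7c.png")
crop(cv2.imread("pics/top7.png"),170,150,270,250,6,"pics/t7c.png")
E
```

```text
17.9083 [477.7867272  269.57787169 348.97269466] [477.87577284 269.56561322 349.02390333] 17.936184843766505 [-0.2724663  -0.93002013 -1.6733128 ] [ 0.02649975 -0.10737016 -0.00129083]
[570.01396188 260.51195813 244.05074406] [-9.79218901e-02 -5.99380353e-02 -5.29879817e-05]
```

View pics/s7c.png

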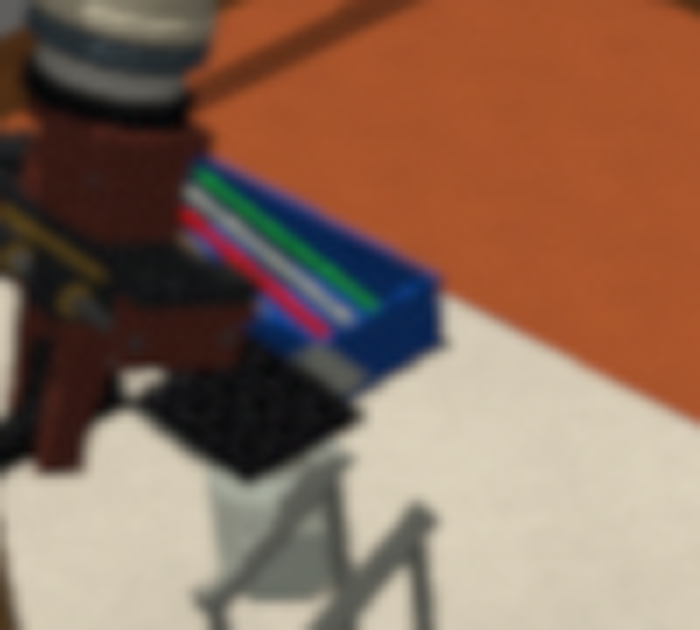

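View pics/t7c.png

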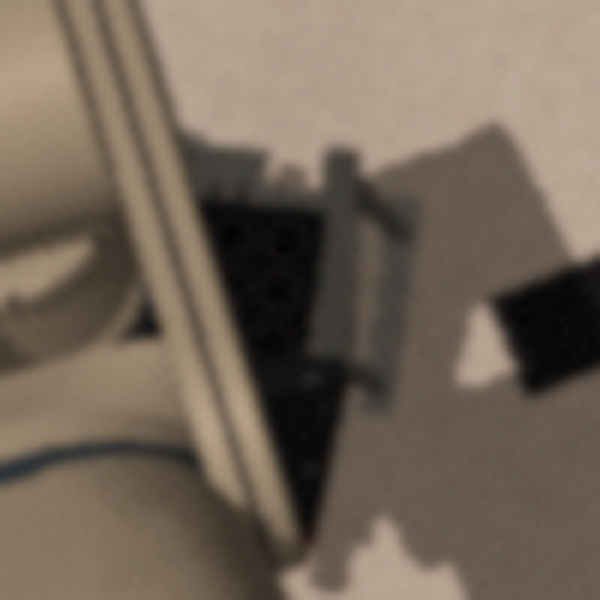

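```bash
python3 - <<'E'
from spat import *
st=env.read_state(); o,Rs=spose(st)
U=px([(360,410),(248,472),(143,402)],210,70,7)
K=np.array([[35,-46,10.5],[-35,-46,10.5],[-35,46,10.5]])
def W(q): return o+Rs.apply(R.from_euler("z",q[2]).apply(K)+[q[0],q[1],0])
r=least_squares(lambda q:(proj("side",W(q))-U).ravel(),[-8,0,0],x_scale=[5,5,.1]); print(r.x,r.fun.round(1))
# also top6 at 30deg pitch
C=dict(o=(580,261),yaw=-.098); o6=sl(-1,-12,**C)+[0,0,70]; R6=R.from_euler("z",-.098)*R.from_euler("y",-np.pi/6)
U=px([(68,185),(282,207),(278,357),(67,338)],180,150,6); K=np.array([[35,46,10.5],[35,-46,10.5],[-35,-46,10.5],[-35,46,10.5]])
r=least_squares(lambda q:(proj("top",o6+R6.apply(R.from_euler("z",q[2]).apply(K)+[q[0],q[1],0]))-U).ravel(),[-8,0,0],x_scale=[5,5,.1]); print(r.x,r.fun.round(1))
E
```

```text
[-1.10763236e+01 -3.48178680e+00 -3.58054116e-03] [ 1.2  0.   0.1  0.9 -1.3 -1.1]
[-6.81336159e+00 -3.81908192e+00  8.55713774e-05] [-0.5 -0.1  0.2 -0.1  0.3  0.4 -0.  -0.1]
```

```bash
python3 - <<'E'
from spat import *
T=np.radians(25)
p,q=tcp2([594.5,-261.5,120],.002,.05,T); env.move_l(p,q,rate=110); env.hold(.2)
st=env.read_state(); print(st["time_s"],st["tool_pos"],p,st["width"],st["force"],st["wrist_torque"])
for n in("side","top"): cv2.imwrite(f"pics/{n}8.png",viewer.camera(n))
o,Rs=spose(st); print(o,Rs.as_euler("ZYX"))
print(proj("top",o+Rs.apply(BL)),proj("side",o+Rs.apply(BL)))
crop(cv2.imread("pics/side8.png"),300,150,420,270,5,"pics/s8c.png")
crop(cv2.imread("pics/top8.png"),340,150,440,250,6,"pics/t8c.png")
E
```

```text
23.325 [ 502.88635924 -261.64309977  225.83922206] [ 502.87570868 -261.68324883  225.83772949] 17.825819755616457 [-0.57301368 -0.1897563  -2.19648188] [ 0.00977064 -0.06887443 -0.00343809]
[ 594.51202308 -261.45431487  120.00269052] [ 2.03681537e-03 -5.00130742e-02  1.95863726e-05]
[[396.71483553 175.31588923]
 [411.06313617 175.36948045]
 [411.76405033 209.48505448]
 [397.30371896 209.45355162]] [[380.24033248 211.08762574]
 [390.96311325 217.2048103 ]
 [371.77958339 235.68853581]
 [360.97591905 229.11689986]]
```

View pics/s8c.png

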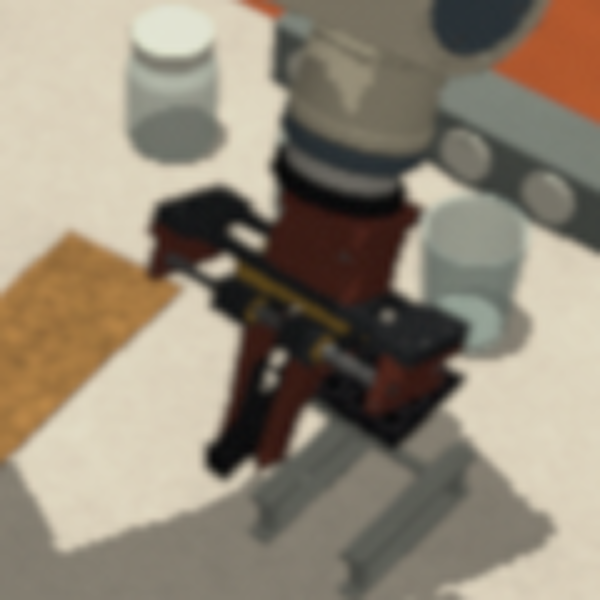

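View pics/t8c.png

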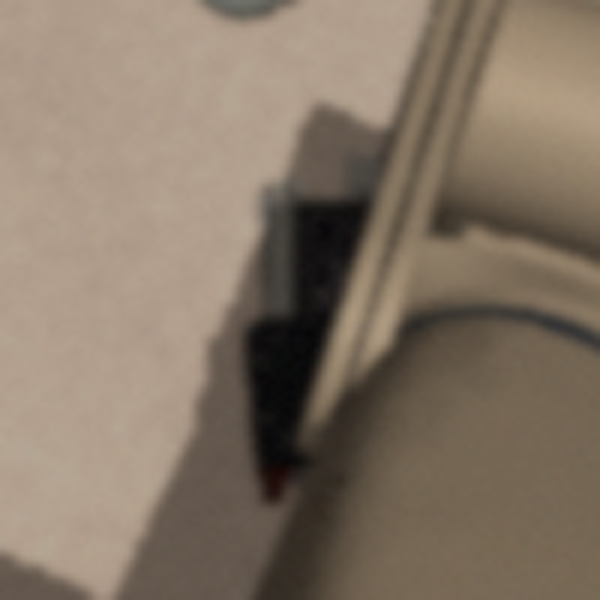

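```bash
python3 - <<'E'
from spat import *
u=px([(295,203)],340,150,6)[0]; print(at_z("top",*u,134), "exp far-left corner for (-9,0):",[594.5-9+35,-261.5+46])
# side: far-right corner (465,378), near-right (392,445) top
for c in [(465,376),(394,440)]:
    u=px([c],300,150,5)[0]; print(at_z("side",*u,132))
E
python3 - <<'E'
import cv2
im=cv2.imread("pics/top8.png")[165:225,375:435]
im=cv2.convertScaleAbs(cv2.resize(im,None,fx=10,fy=10,interpolation=cv2.INTER_CUBIC),alpha=1.8); cv2.imwrite("pics/t8d.png",im)
E
```

```text
[ 619.60307242 -217.03574389  134.        ] exp far-left corner for (-9,0): [620.5, -215.5]
[ 615.69447052 -307.05840889  132.        ]
[ 547.00385774 -306.329181    132.        ]
```

View pics/t8d.png

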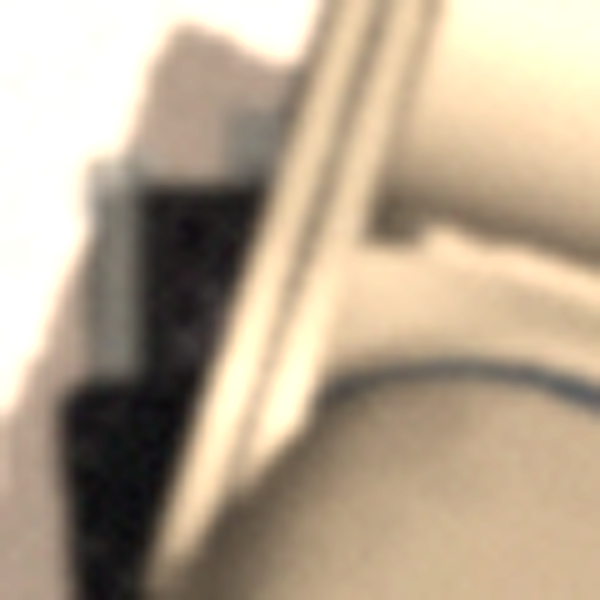

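```bash
python3 - <<'E'
from spat import *
T=np.radians(25)
for z,r in((55,40),(26,14)):
    p,q=tcp2([596,-262,z],.002,.0,T); print(env.move_l(p,q,rate=r,f_stop=12))
    st=env.read_state(); print(st["time_s"],st["tool_pos"],p,st["width"],st["force"],st["wrist_torque"])
for n in("side","top"): cv2.imwrite(f"pics/{n}9.png",viewer.camera(n))
crop(cv2.imread("pics/side9.png"),320,190,420,280,7,"pics/s9c.png")
im=cv2.imread("pics/top9.png")[165:225,375:435]
im=cv2.convertScaleAbs(cv2.resize(im,None,fx=10,fy=10,interpolation=cv2.INTER_CUBIC),alpha=1.8); cv2.imwrite("pics/t9c.png",im)
E
```

```text
False
25.1 [ 509.87457459 -262.23310062  165.55226345] [ 509.77988641 -262.17244046  165.28477501] 17.558449972385155 [-0.37061975  0.09163692 -0.81294184] [ 0.02922405 -0.08536493  0.03952523]
False
27.325 [ 509.8252909  -262.20537105  136.35089321] [ 509.77988641 -262.17244046  136.28477501] 17.826010238484994 [ 0.39185307  0.01260314 -1.44339052] [-0.01431138 -0.13302857 -0.00721346]
```

View pics/s9c.png

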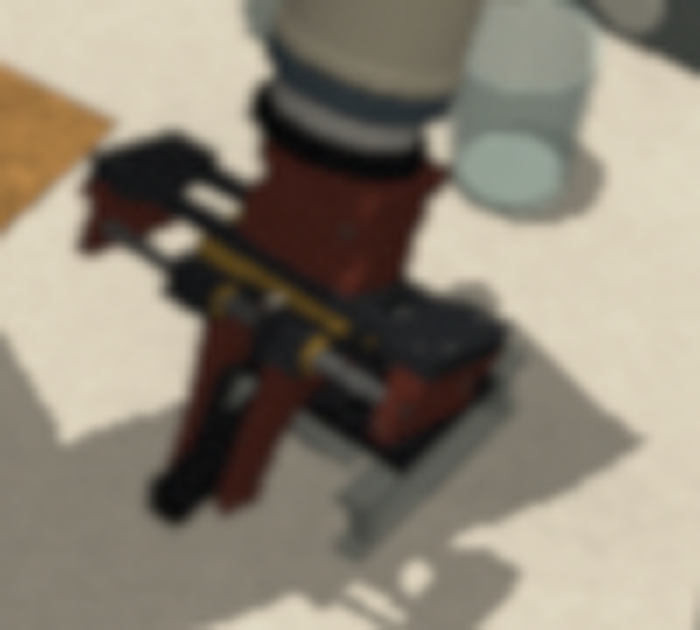

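View pics/t9c.png

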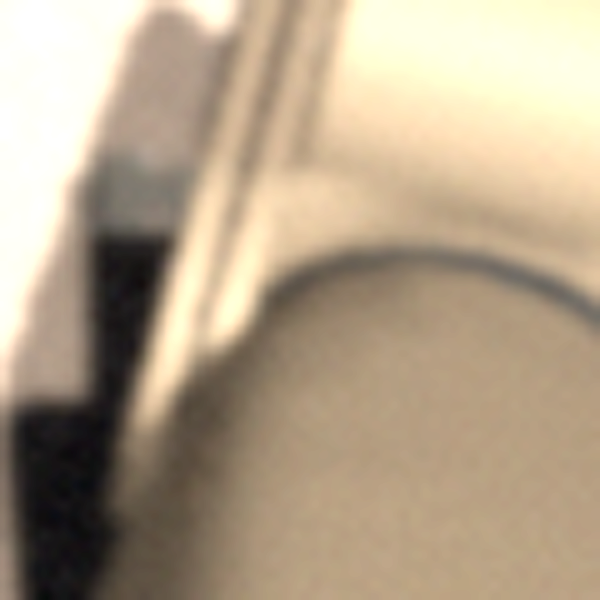

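```bash
python3 - <<'E'
from spat import *
T=np.radians(25)
for z,x,r in((25,586,25),(25,468,70)):
    p,q=tcp2([x,-262,z],.002,.0,T); print(env.move_l(p,q,rate=r,f_stop=6))
    st=env.read_state(); print(st["time_s"],st["tool_pos"],p,st["width"],st["force"],st["wrist_torque"])
for n in("side","top"): cv2.imwrite(f"pics/{n}10.png",viewer.camera(n))
crop(cv2.imread("pics/side10.png"),300,190,420,290,6,"pics/s10c.png")
crop(cv2.imread("pics/top10.png"),340,150,440,250,6,"pics/t10c.png")
E
```

```text
False
27.975 [ 499.71484291 -262.21512085  135.33453923] [ 499.77988641 -262.17244046  135.28477501] 17.54489849243588 [ 0.93782434 -0.62504022 -1.40237464] [ 0.02545084 -0.19308913 -0.00571916]
False
29.8083 [ 382.118366   -262.22734436  135.26873252] [ 381.77988641 -262.17244046  135.28477501] 17.515150240987538 [ 0.09615406 -0.22075301 -0.95315942] [ 0.04448497 -0.16219328  0.01599946]
```

View pics/s10c.png

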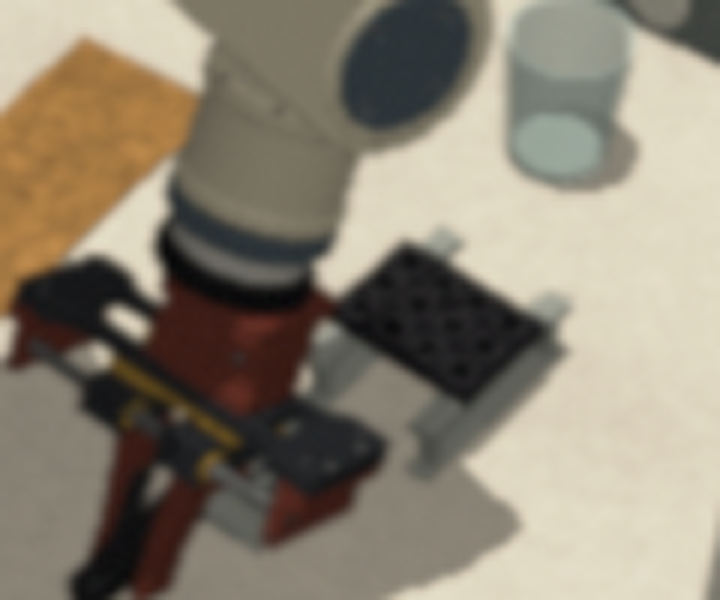

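View pics/t10c.png

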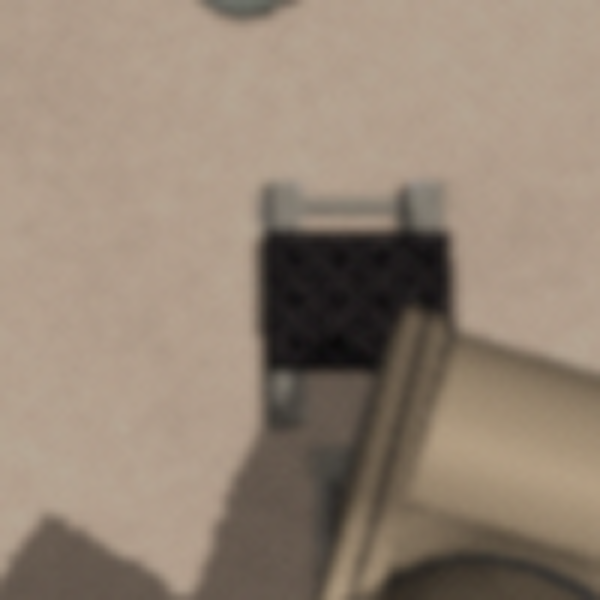

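```bash
python3 - <<'E'
from spat import *
T=np.radians(25)
for o,yaw,r,f in(([468,-262,120],.002,100,None),([582,-5,90],.04,160,None),([582,-5,15],.04,80,None)):
    p,q=tcp2(o,yaw,.0,T); print(env.move_l(p,q,rate=r))
env.hold(.2)
st=env.read_state(); print(st["time_s"],st["tool_pos"],p,st["force"])
p,q=tcp2([582,-5,3],.04,.0,T); print(env.move_l(p,q,rate=15,f_stop=4)); 
st=env.read_state(); print(st["time_s"],st["tool_pos"],p,st["width"],st["force"],st["wrist_torque"])
for n in("side","top"): cv2.imwrite(f"pics/{n}11.png",viewer.camera(n))
crop(cv2.imread("pics/side11.png"),240,160,360,260,6,"pics/s11c.png")
E
```

```text
False
False
False
34.2 [496.11254994  -8.45299223 125.74503585] [495.848681    -8.44789183 125.28477501] [ 0.07110181  0.15240605 -0.67777679]
False
35.15 [495.86277939  -8.43858817 113.331603  ] [495.848681    -8.44789183 113.28477501] 18.056233048321744 [-0.51204309 -0.37763083  0.55256467] [ 0.02752039 -0.13632655  0.02376648]
```

View pics/s11c.png

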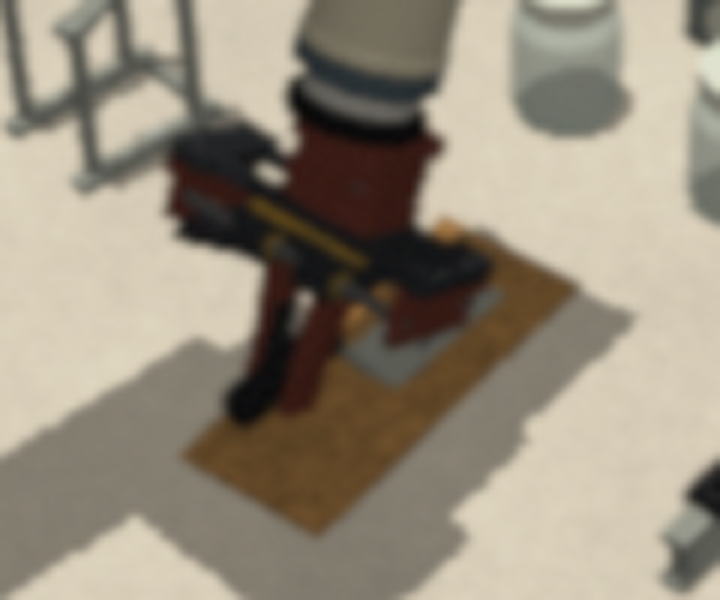

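```bash
python3 - <<'E'
from spat import *
set_gripper(60); env.hold(.3)
st=env.read_state(); z=R.from_quat(st["orientation"]).apply([0,0,1]); p0=np.array(st["tool_pos"]); print(st["time_s"],st["width"])
env.move_l(p0-z*130,rate=80)
env.move_joints(np.array(env.read_state()["qpos"])+[-.55,0,0,0,0,0]); env.hold(.2)
st=env.read_state(); print(st["time_s"],st["tool_pos"])
for n in("side","top"): cv2.imwrite(f"pics/{n}12.png",viewer.camera(n))
crop(cv2.imread("pics/side12.png"),260,160,400,280,5,"pics/s12c.png")
crop(cv2.imread("pics/top12.png"),280,150,440,270,5,"pics/t12c.png")
E
```

```text
36.3583 59.98330435828614
39.4333 [ 466.71571342 -291.77326878  230.69322657]
```

View pics/s12c.png

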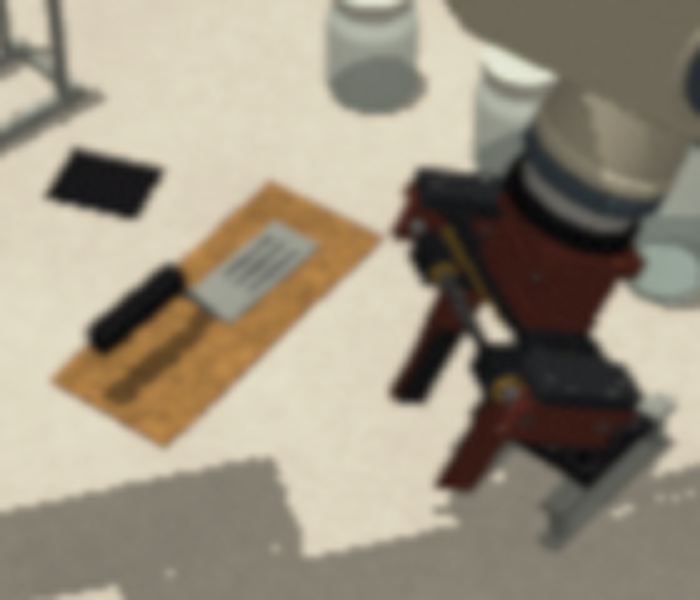

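View pics/t12c.png

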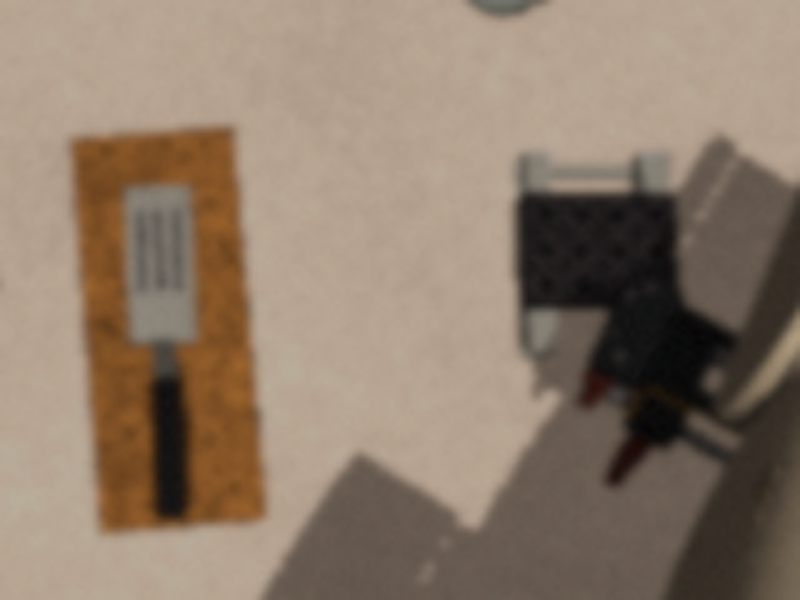

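View pics/top12.png

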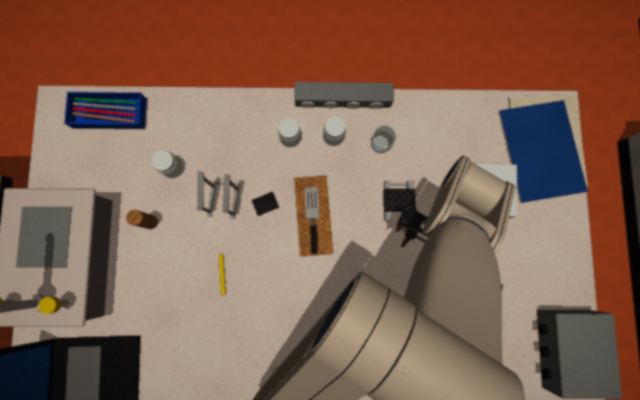

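```bash
python3 - <<'E'
from h import *
env.hold(.3); print(workorder.sign_off()); print(env.read_state()["time_s"])
E
```

```text
the job is handed in; nothing more can be done
None
the job is handed in; nothing more can be done
```

I picked up the spatula, lifted the plate off the sloping rack on its blade and set it down on the level rack. I then drew the blade out, laid the spatula back on the mat and handed the job in at about 40 s of the 67 s allowed.

- **Plate:** the last pictures show it flat and square on the level rack. Its middle is within about 3 mm of the seat.
- **Spatula:** it lies blade down on the cork mat with the gripper clear of it. I judged this by eye, without measuring its tilt or position afterwards.
- **Bystanders:** most were visibly where they started. The arm hid the calculator and most of the foam block in the last picture; neither was near the arm's path.
- **Forces:** every move with a force stop set ran to its end without tripping it, including the set-down and the drawing-out of the blade.

**Disagreement:** the two cameras differed by 8 to 9 mm in x on the draining rack and by about 3 mm elsewhere. I settled this by comparing the held spatula with the rack in the same pictures. I also left extra room under the plate when sliding the blade in.

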